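# Close a snap-together picture frame

### The arm

A 7-joint arm with a two-finger parallel gripper is mounted at the origin on the work surface. World frame = base frame: x ahead of the robot, y to its left, z up, the work surface at z = 0. Lengths are in m, angles in rad, forces in N, time in s.
With the tool pointing down it reaches from about 0.4 to 0.9 m from the base axis. Payload 5.5 kg.
Tool frame: the origin (TCP) lies between the finger pads; the fingertips stand 8 mm ahead of it and the grasp point (between the pads) lies 11 mm behind it (r.finger_overhang is the distance from the TCP to the fingertips, in m); z points along the fingers, y is the direction in which the jaws open and shut (so a half turn about z gives the same grasp; the last joint's range is limited). The gripper opens to 92 mm and grips with 3 to 60 N. Pads are 19 mm wide; open, the fingers measure 130 mm over their backs; the gripper's body (75 mm by 190 mm) begins 47 mm behind the grasp point.
Start: joints at [-0.995, 0.501, -0.427, 1.55, 0.221, 1.138, -0.21], TCP at [0.2, 0.618, 0.235] pointing down, gripper open.
Joint ranges: [-2.88, 2.88], [-0.31, 2.03], [-1.54, 1.56], [0.2, 2.42], [-1.41, 4.55], [0.19, 2.02], [-2.57, 2.57]. Speed limits (rad/s): [2.57, 2.57, 3.14, 3.14, 3.14, 3.14, 3.14].

### API

Orientations are given as a unit quaternion [w, x, y, z].
In Python, from station import r gives the robot as it stands.
- The arm moves only by the tool drive_tool, never from a script. Its argument "steps" is a list of rows, each a list of 2 entries, a list of its own where there are three numbers: the shift along the tool's x, y, z in cm, then the turn, a rotation vector about the tool's x, y, z in degrees. A call has 1 to 12 rows; each row is the pose to reach, as a shift and turn from the pose measured when the call began, along the tool's axes at that moment; what a row does not reach only later rows make up. A row lasts 1/10 s, in which the tool goes at most 50 mm and 8.59 degrees, less where a joint would pass 70% of its speed; a pose out of reach is approached as far as the arm can. A call with a gripper value outside its range is refused whole. "fingers" is the opening in per cent of the stroke, from 0 (shut) to 100 (fully open), set as the call begins (left out, the last holds). The fingers move at their own pace and stop on an object; "force" is the grip in N (left out, the last holds). Time passes only in rows, so rows that repeat a pose let the fingers close. It gives the time, the measured TCP pose, the force and the opening at its end, in the units of the state.
- r.sense(): the state, without advancing time (a new reading comes with each control period).
- r.grab_frame(name): name is "scene" or "top"; returns (picture, depth): 400x640x3 uint8, blue, green, red; 400x640 float32, m along the optical axis (not along the pixel's ray), 0 where there is no reading.
- r.camera_info(name): a dict with "fx", "fy", "cx", "cy" (pixels), "world_from_camera" (4x4, takes a point from camera to world coordinates). Camera axes: x right, y down, z forward; pixel columns grow to the right and rows downward; lengths in m; the calibration is good to about 2 mm. A picture is of the moment at which its call begins. camera_info takes no time and is no camera call.
- r.sign_off(): hands the job in, once; it reports no verdict.
The state is a dict: "time_s": time; "qpos": joint angles; "joint_velocities": joint speeds; "tau": joint torques, N m; "position": TCP position; "orientation": TCP orientation; "force": force on the tool from outside, world axes, zero at the start; "moment": the same for the moment, N m; "width": finger opening in m.
Only numpy, scipy, OpenCV 4.12 (cv2) and the standard library are available. Lean on these libraries where they do the work, as an engineer would, in place of code of your own. Each camera call takes 0.05 s, during which the arm holds its last target. There are 200 camera calls.

### The job

Lay the oblong plywood picture plaque flat, picture up, in the recess of the frame bed and press it down so that it sits level. Then put the black two-window snap front over the bed, press it down until both ends snap home and its rim sits flush on the board, and keep pressing: the job finishes holding it so, with the fingers still pushing down firmly on the front. Leave everything else on the table where it is.

Things in the scene. Friction and masses are not known exactly. Their poses are not given: they have to be found in the camera images.
- bed: Lower half of the frame, fixed: wooden board 144 x 84 x 15 mm carrying a grey tray with a recess. Origin: centre of the board's underside, on the table; x along its length, y across, z up (half turn alike). Tray end walls (|x| 43.5 to 51.5 mm, 44 mm wide) stand 34 mm above the table, rounded on top; a sprung steel nose, the snap catch, juts 3.5 mm from each one's outer face, 26 mm up.
- recess (a point): Centre of the recess floor, 21 mm above the table. The recess is 87 mm (bed x) by 39 mm (bed y). Four low corner walls (|x| 24 to 43.5 mm, |y| 19.5 to 22 mm, tops 27 mm above the table) bound its long sides; their middle 48 mm is open for fingers, down to the board.
- plaque: Loose oblong plywood plaque, 84 x 36 x 12 mm, about 30 g, a dark twig burnt into its upper face; starts flat on the table, picture up. Origin: centre of its underside; x along its length, y across, z up (half turn alike). It has 1.5 mm to spare on each side in the recess; seated, its top is 33 mm above the table.
- front: Loose black clip-on front, 122 (x) x 54 (y) x 26 mm, about 70 g, hollow below; starts on the table, windows up. Origin: centre of its rim's underside; x along its length, y across, z up (half turn alike). Walls 4 mm, top 5.5 mm thick; about 1 mm to spare on each side over the end walls. Laid on, it rests on the noses, rim about 27 mm above the table; home, its rim is on the board, at 15 mm.
- bar (a point): Top centre of the front's solid middle bar, 28 mm wide (front x), between its two 32 x 30 mm windows: the place to press. 26 mm above the rim; 53 mm above the table when laid on, 41 mm when home. Pressing takes about 5 to 12 N, then the force suddenly drops as a nose snaps over the ridge inside its end wall; often one end goes first (top then near 49 mm) and the force rises and drops again for the other.
- spool: Bystander, to be left alone: thread spool, 34 mm wide, 44 mm high. Origin at the centre of its underside.
- tile: Bystander, to be left alone: square plywood blank, 60 x 60 x 12 mm, without a picture. Origin at the centre of its underside.
- jar: Bystander, to be left alone: small glass jar with a white lid, 52 mm wide, 60 mm high. Origin at the centre of its underside.
- figure: Bystander, to be left alone: round wooden figure, 72 mm wide, 90 mm high. Origin at the centre of its underside.
- case: Bystander, to be left alone: black spectacle case, 160 x 60 x 34 mm. Origin at the centre of its underside.
- gluegun: Bystander, to be left alone: blue glue gun lying on its side, about 220 x 135 x 40 mm. Origin on the table, under its barrel.
- ruler: Bystander, to be left alone: wooden ruler, 220 x 30 x 6 mm. Origin at the centre of its underside.
- pincushion: Bystander, to be left alone: pincushion, 68 mm wide, 30 mm high. Origin at the centre of its underside.

How it is judged:
By the outcome, as a careful person would: the job done as asked, in the order asked, and still so for the second after the job is handed in, while the arm keeps its last pose, push and grip.
It also fails if it takes over 70 s, if anything falls off the work surface, if the arm or the gripper's body presses on something with over 40 N, if the wrist force passes 120 N, or if a joint passes its speed limit or range.

## Working session

There is one attempt and no reset: what is moved stays moved. The work goes in short steps, Python scripts to look and compute and a tool call to move; the robot and the scene stay as the last step left them, time stands still between calls to the robot, and variables do not carry over. Pictures are saved under pics/ and viewed, about 8 in all and at most 12, crops included, and the job is handed in when it is done.

Besides the shell and the picture viewer there is one more tool, called after "Request:" by a JSON object that holds its "method" and its "body". drive_tool: Moves the arm, as the interface text tells. Its arguments: {"type":"object","properties":{"steps":{"type":"array"},"fingers":{"type":"number"},"force":{"type":"number"}},"required":["steps"]}

```bash
mkdir -p pics; ls; cat > h.py <<'E'
import numpy as np, cv2
from station import r
def snap(n,name):
    p,d=r.grab_frame(n); np.savez(f'{name}.npz',p=p,d=d); cv2.imwrite(f'pics/{name}.png',p); return p,d
def world(n,d,u,v):
    c=r.camera_info(n); z=d[v,u]
    T=np.array(c["world_from_camera"]); return (T@[(u-c['cx'])/c['fx']*z,(v-c['cy'])/c['fy']*z,z,1])[:3]
def cloud(n,d):
    c=r.camera_info(n); v,u=np.mgrid[:d.shape[0],:d.shape[1]]; T=np.array(c["world_from_camera"])
    P=np.stack([(u-c['cx'])/c['fx']*d,(v-c['cy'])/c['fy']*d,d],-1)
    return P@T[:3,:3].T+T[:3,3]
E
python3 - <<'E'
from h import *
snap('top','top0'); snap('scene','scene0')
print(r.sense())
for n in('top','scene'):print(r.camera_info(n))
E
```

```text
pics
{'time_s': 0.1, 'qpos': array([-0.99479645,  0.50180185, -0.42680598,  1.5513596 ,  0.22082121,
        1.13832529, -0.21034796]), 'joint_velocities': array([-4.25647496e-04, -1.81893477e-03,  2.06578060e-04, -2.55015752e-03,
        1.47281809e-04, -6.55599229e-04,  7.61420026e-05]), 'tau': array([-1.11965113e-02, -5.67877007e+01, -5.83893120e+00, -2.79912597e+01,
       -6.91253040e-02,  2.41995550e-02,  4.38433324e-05]), 'position': array([0.19986851, 0.61783635, 0.23374611]), 'orientation': array([-1.66059107e-04,  1.55757720e-01,  9.87794863e-01, -9.01950763e-04]), 'force': array([-0.01931774,  0.24081149,  0.61279199]), 'moment': array([ 0.00674737, -0.01923099, -0.03567798]), 'width': 0.0919475177608225}
{'fx': 399.36637858633196, 'fy': 399.36637858633196, 'cx': 320.00101630377355, 'cy': 198.46845066487913, 'world_from_camera': array([[ 1.09595618e-02, -9.82913115e-01,  1.83743563e-01,
         3.60821518e-01],
       [-9.99905415e-01, -1.22995800e-02, -6.15473679e-03,
        -1.54020507e-04],
       [ 8.30954015e-03, -1.83658730e-01, -9.82954944e-01,
         1.19442230e+00],
       [ 0.00000000e+00,  0.00000000e+00,  0.00000000e+00,
         1.00000000e+00]])}
{'fx': 513.5990825846698, 'fy': 513.5990825846698, 'cx': 311.6778754754977, 'cy': 188.46357590541106, 'world_from_camera': array([[-0.4217233 ,  0.65914698, -0.62263529,  1.34444003],
       [ 0.90664328,  0.29735106, -0.29929969,  0.36928187],
       [-0.01214123, -0.69072976, -0.72301106,  0.98890622],
       [ 0.        ,  0.        ,  0.        ,  1.        ]])}
```

View pics/top0.png

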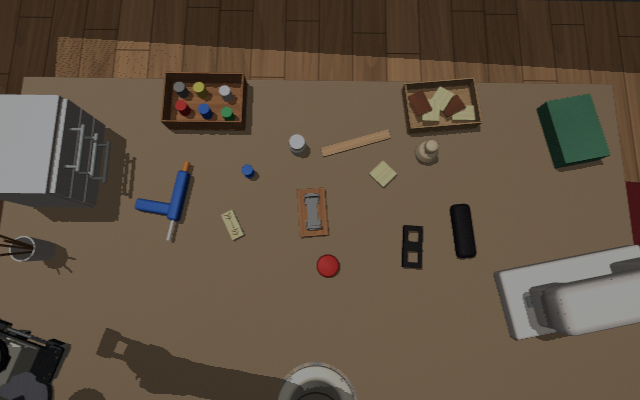

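The top view shows the plaque at about (232,225), the bed at (312,212) and the front at (412,247). I'll measure each one using colour and height masks.

```bash
cat > m.py <<'E'
from h import *
def rect(P,m,name):
    q=P[m][:,:2].astype(np.float32); (c,s,a)=cv2.minAreaRect(q)
    if s[0]<s[1]: a+=90; s=s[::-1]
    print(name,len(q),'c',np.round(c,4),'size',np.round(s,4),'ang',round((a+90)%180-90,1),'z',np.round(np.percentile(P[m][:,2],[5,50,95]),4))
    return c,s,a
E
python3 - <<'E'
from m import *
for n in ('top','scene'):
    f=np.load(n+'0.npz'); P=cloud(n,f['d']); p=f['p'].astype(int)
    if n=='top':
        for nm,(u,v) in dict(plaque=(232,225),bed=(312,212),front=(412,247)).items():
            c0=P[v,u]; globals().setdefault('C',{})[nm]=c0; print(nm,c0, 'table',P[v+35,u-25])
    for nm,R,zl,zh in (('plaque',.065,.007,.02),('bed',.09,.008,.05),('bed',.09,.029,.05),('front',.08,.012,.05),('front',.08,.021,.05)):
        c=C[nm]; m=(np.hypot(P[...,0]-c[0],P[...,1]-c[1])<R)&(P[...,2]>zl)&(P[...,2]<zh)&(f['d']>0)
        rect(P,m,n+' '+nm+str(zl))
p=np.load('scene0.npz')['p'];c=r.camera_info('scene');T=np.linalg.inv(c['world_from_camera'])
out=[]
for nm in('plaque','bed','front'):
    x=T@[*C[nm],1];u,v=int(c['fx']*x[0]/x[2]+c['cx']),int(c['fy']*x[1]/x[2]+c['cy']);print(nm,u,v)
    out.append(cv2.resize(p[max(v-45,0):v+45,max(u-45,0):u+45],(266,266),interpolation=2))
t=np.load('top0.npz')['p'];o2=[cv2.resize(t[v-30:v+30,u-30:u+30],(266,266),interpolation=2) for u,v in((232,225),(312,212),(412,247))]
cv2.imwrite('pics/crop0.png',np.vstack([np.hstack(out),np.hstack(o2)]))
E
```

```text
plaque [0.49777057 0.25167211 0.01768477] table [0.39516715 0.32313384 0.00229326]
bed [0.53855957 0.01577268 0.02384811] table [0.43600006 0.08876123 0.00144159]
front [ 0.43870977 -0.27755169  0.02492135] table [ 0.33747052 -0.2061545   0.00379613]
top plaque0.007 340 c [0.5   0.252] size [0.0838 0.0366] ang 27.0 z [0.0081 0.0121 0.0156]
top bed0.008 1339 c [0.5412 0.0146] size [0.144  0.0839] ang 5.3 z [0.0119 0.0166 0.0323]
top bed0.029 99 c [0.5415 0.0139] size [0.1091 0.0425] ang 6.3 z [0.0298 0.0331 0.0374]
top front0.012 610 c [ 0.4422 -0.2802] size [0.1224 0.0562] ang -4.1 z [0.0207 0.0261 0.0298]
top front0.021 574 c [ 0.4422 -0.2802] size [0.1224 0.0562] ang -4.1 z [0.0222 0.0263 0.0298]
scene plaque0.007 428 c [0.5012 0.2502] size [0.094  0.0699] ang 50.1 z [0.009  0.0129 0.016 ]
scene bed0.008 1449 c [0.5416 0.0159] size [0.1478 0.0853] ang 5.3 z [0.0119 0.0173 0.0332]
scene bed0.029 138 c [0.5428 0.0164] size [0.1092 0.0437] ang 5.6 z [0.0292 0.0335 0.0376]
scene front0.012 601 c [ 0.4418 -0.2797] size [0.1283 0.0601] ang -4.4 z [0.0145 0.026  0.0301]
scene front0.021 502 c [ 0.4412 -0.2797] size [0.1273 0.0597] ang -4.8 z [0.0224 0.0266 0.0303]
plaque 418 220
bed 323 200
front 243 144
```

View pics/crop0.png

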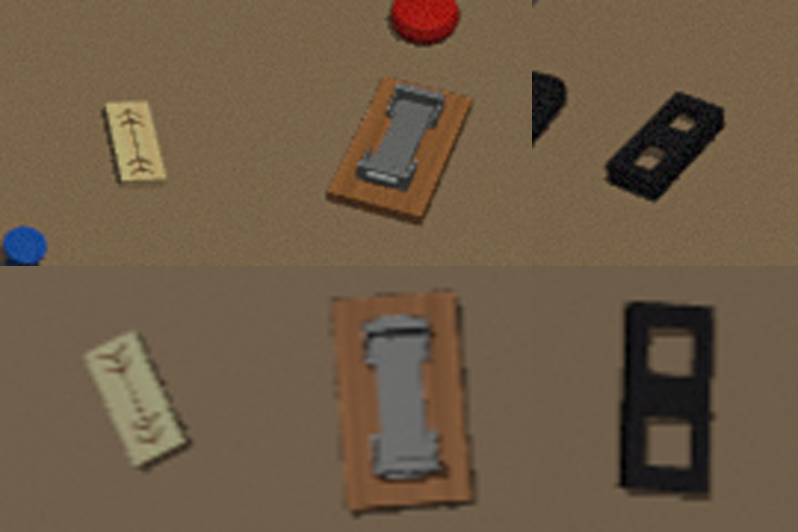

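View pics/scene0.png

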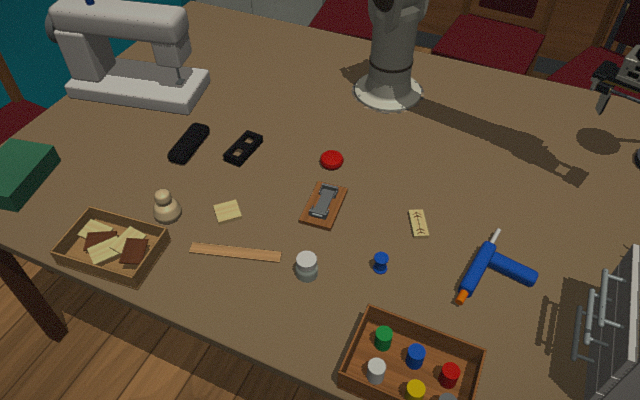

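The crops show a picture-up plaque, an unobstructed bed and a front with its windows up. The sizes and heights I measured match those given. Next I'll work out the first move.

```bash
cat > go.py <<'E'
import sys
from h import *
from scipy.spatial.transform import Rotation as R
# target world x y z (m), angle of tool y (deg)
x,y,z,a=map(float,sys.argv[1:5]); s=r.sense(); q=s['orientation']; R0=R.from_quat([*q[1:],q[0]])
ty=np.array([np.cos(np.radians(a)),np.sin(np.radians(a)),0]); tz=np.array([0,0,-1.])
cand=[]
for sg in (1,-1):
    Rt=R.from_matrix(np.stack([np.cross(sg*ty,tz),sg*ty,tz],1)); cand.append((R0.inv()*Rt).as_rotvec(degrees=True))
rv=min(cand,key=np.linalg.norm)
print('shift cm',np.round(R0.inv().apply(np.array([x,y,z])-s['position'])*100,2).tolist(),'turn',np.round(rv,2).tolist())
print('t',s['time_s'],'pos',np.round(s['position'],4),'F',np.round(s['force'],2),'w',round(s['width'],4),'q',np.round(s['qpos'],2))
E
python3 go.py 0.5 0.252 0.10 117
```

```text
shift cm [-39.81, -25.55, 13.42] turn [-0.1, -0.04, -44.92]
t 0.1 pos [0.1999 0.6178 0.2337] F [-0.02  0.24  0.61] w 0.0919 q [-0.99  0.5  -0.43  1.55  0.22  1.14 -0.21]
```

Request:
{"method": "drive_tool", "body": {"steps": [[[-10,-6.4,3],[0,0,-12]],[[-20,-12.8,6],[0,0,-24]],[[-30,-19.2,9],[0,0,-34]],[[-36,-23,12],[0,0,-40]],[[-39.8,-25.5,13.4],[-0.1,0,-44.9]],[[-39.8,-25.5,13.4],[-0.1,0,-44.9]],[[-39.8,-25.5,13.4],[-0.1,0,-44.9]],[[-39.8,-25.5,13.4],[-0.1,0,-44.9]],[[-39.8,-25.5,13.4],[-0.1,0,-44.9]],[[-39.8,-25.5,13.4],[-0.1,0,-44.9]],[[-39.8,-25.5,13.4],[-0.1,0,-44.9]],[[-39.8,-25.5,13.4],[-0.1,0,-44.9]]], "fingers": 70, "force": 15}}

```text
time_s: 1.3
position: [0.5002, 0.251, 0.0994]
orientation: [-0.001, -0.232, 0.973, 0.0]
force: [0.3, -0.1, 0.4]
width: 0.0645
```

```bash
python3 go.py 0.5 0.252 0.0105 117
```

```text
shift cm [-0.04, 0.09, 8.89] turn [0.03, -0.13, -0.21]
t 1.3 pos [0.5002 0.251  0.0994] F [ 0.29 -0.08  0.36] w 0.0645 q [-0.16  0.52 -0.45  1.88  0.31  0.81  1.27]
```

Request:
{"method": "drive_tool", "body": {"steps": [[[0,0.1,3],[0,-0.1,-0.2]],[[0,0.1,6],[0,-0.1,-0.2]],[[0,0.1,8],[0,-0.1,-0.2]],[[0,0.1,8.8],[0,-0.1,-0.2]],[[0,0.1,8.8],[0,-0.1,-0.2]],[[0,0.1,8.8],[0,-0.1,-0.2]]]}}

```text
time_s: 1.9
position: [0.4996, 0.2532, 0.0123]
orientation: [0.0, -0.234, 0.972, 0.001]
force: [0.3, 0.4, 0.5]
width: 0.0643
```

Request:
{"method": "drive_tool", "body": {"steps": [[[0,0,0],[0,0,0]],[[0,0,0],[0,0,0]],[[0,0,0],[0,0,0]],[[0,0,0],[0,0,0]],[[0,0,0],[0,0,0]],[[0,0,0],[0,0,0]],[[0,0,0],[0,0,0]],[[0,0,0],[0,0,0]]], "fingers": 0}}

```text
time_s: 2.7
position: [0.5, 0.2532, 0.0127]
orientation: [0.0, -0.234, 0.972, 0.001]
force: [0.2, -0.2, 6.4]
width: 0.0358
```

```bash
python3 go.py 0.5 0.252 0.12 117
```

```text
shift cm [0.04, -0.1, -10.73] turn [0.04, 0.07, 0.06]
t 2.7 pos [0.5    0.2532 0.0127] F [ 0.17 -0.17  6.43] w 0.0358 q [-0.21  0.66 -0.39  1.91  0.39  0.65  1.2 ]
```

Request:
{"method": "drive_tool", "body": {"steps": [[[0,0,-1],[0,0,0]],[[0,0,-3],[0,0,0]],[[0,0,-6],[0,0,0]],[[0,0,-9],[0,0,0]],[[0,0,-10.7],[0,0,0]],[[0,0,-10.7],[0,0,0]],[[0,0,-10.7],[0,0,0]]], "force": 25}}

```text
time_s: 3.4
position: [0.4999, 0.2528, 0.1198]
orientation: [0.001, -0.234, 0.972, 0.0]
force: [-0.3, -0.7, -0.9]
width: 0.0355
```

```bash
python3 go.py 0.5412 0.015 0.12 95.6;  python3 - <<'E'
from m import *
a,d=snap('top','t1');b,_=snap('scene','s1')
cv2.imwrite('pics/v1.png',np.hstack([cv2.resize(b[140:260,340:480],(560,480)),cv2.resize(a[180:270,190:250],(240,480))]))
E
```

```text
shift cm [7.14, -23.06, -0.04] turn [0.05, 0.09, 21.45]
t 3.4 pos [0.4999 0.2528 0.1198] F [-0.31 -0.68 -0.87] w 0.0355 q [-0.14  0.49 -0.47  1.87  0.29  0.84  1.28]
```

View pics/v1.png

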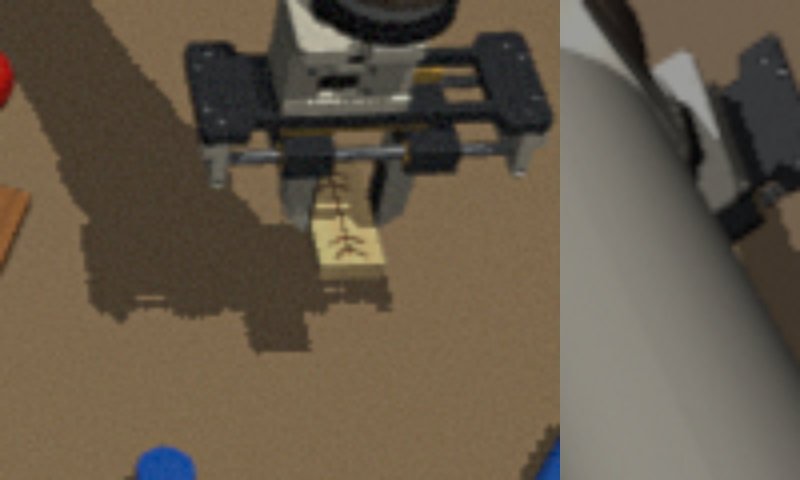

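The plaque is held roughly level, with its picture side up and one end visible at crop (350,265). I'll measure its pose relative to the tool.

```bash
cat > held.py <<'E'
from m import *
f=np.load('s1.npz');P=cloud('scene',f['d']);hsv=cv2.cvtColor(f['p'],cv2.COLOR_BGR2HSV)
s=r.sense();t=s['position'];a=np.radians(27);ex=np.array([np.cos(a),np.sin(a)]);ey=np.array([-ex[1],ex[0]])
D=P-t; L=D[...,:2]@ex; W=D[...,:2]@ey
m=(f['d']>0)&(abs(L)<.07)&(abs(W)<.022)&(abs(D[...,2])<.03)&(hsv[...,0]>15)&(hsv[...,0]<40)&(hsv[...,2]>90)
for lo in np.arange(-.06,.06,.005):
    k=m&(L>=lo)&(L<lo+.005)
    if k.sum()>3: print(round(lo,3),k.sum(),'W',np.round([W[k].min(),W[k].max()],4),'z',np.round(np.percentile(D[...,2][k],[5,50,95]),4))
print('L range',np.sort(L[m])[[0,3,-4,-1]])
E
python3 held.py
```

```text
-0.04 4 W [0.0069 0.0161] z [-0.0023 -0.0014  0.0001]
-0.035 9 W [0.0056 0.0176] z [-0.0007  0.0018  0.0047]
-0.03 10 W [0.002  0.0165] z [-0.0011  0.0005  0.002 ]
-0.025 10 W [-0.0065  0.0175] z [-0.0002  0.0007  0.0036]
-0.02 15 W [-0.0071  0.0169] z [-0.0024  0.0002  0.0027]
-0.015 12 W [-0.0083  0.015 ] z [-0.0008  0.0009  0.0034]
-0.01 17 W [-0.0115  0.0167] z [-0.0011  0.0008  0.0024]
-0.005 22 W [-0.0121  0.0165] z [-0.0022  0.0007  0.0032]
-0.0 20 W [-0.0156  0.0171] z [-0.0009  0.0004  0.0021]
0.005 26 W [-0.0217  0.0165] z [-0.0012  0.0015  0.0049]
0.01 29 W [-0.0171  0.0176] z [-0.0025  0.0003  0.0038]
0.015 23 W [-0.0185  0.0172] z [-0.0013  0.0006  0.0025]
0.02 22 W [-0.0169  0.0136] z [-0.0028  0.0005  0.0032]
0.025 29 W [-0.0175  0.0174] z [-0.0021  0.0009  0.0046]
0.03 25 W [-0.018   0.0176] z [-0.0026 -0.0005  0.0026]
0.035 33 W [-0.0172  0.0168] z [-0.0095  0.0003  0.003 ]
0.04 57 W [-0.0176  0.0174] z [-0.0113 -0.0043  0.002 ]
L range [-0.03941473 -0.03764563  0.04411094  0.04636506]
```

```bash
cat > ref.py <<'E'
from m import *
from scipy.optimize import minimize
def plane(n,z):
    c=r.camera_info(n);T=np.array(c['world_from_camera']);v,u=np.mgrid[:400,:640]
    D=np.stack([(u-c['cx'])/c['fx'],(v-c['cy'])/c['fy'],np.ones(u.shape)],-1)@T[:3,:3].T
    return (T[:3,3]+D*((z-T[2,3])/D[...,2])[...,None])[...,:2]
def soft(X,p,L,W,k):
    a=p[2];d=X-p[:2];x=d@[np.cos(a),np.sin(a)];y=d@[-np.sin(a),np.cos(a)]
    s=lambda q:1/(1+np.exp(-q/k));return s(L/2-abs(x))*s(W/2-abs(y))
def fit(n,img,chan,z,L,W,c,ang,k=.001):
    # two-level image model of a rectangular face at height z
    X=plane(n,z);m=np.hypot(*np.moveaxis(X-c,-1,0))<.62*np.hypot(L,W);X=X[m];I=chan[m]
    def f(p):
        A=np.stack([soft(X,p,L,W,k),np.ones(len(X))],1);s=np.linalg.lstsq(A,I,rcond=None);return s[1][0]
    b=min((minimize(f,[c[0]+i,c[1]+j,np.radians(ang)],method='Nelder-Mead',options=dict(initial_simplex=np.array([[c[0]+i,c[1]+j,np.radians(ang)]]*4)+np.vstack([np.zeros(3),np.diag([.003,.003,.03])]),xatol=1e-6,fatol=1e-9)) for i,j in((0,0),(.003,-.002))),key=lambda b:b.fun)
    return np.round([*b.x[:2],np.degrees(b.x[2]),1-b.fun/((I-I.mean())**2).sum()],4)
def sat(p): return cv2.cvtColor(p,cv2.COLOR_BGR2LAB)[...,1].astype(float)
def val(p): return p.astype(float).sum(-1)
E
python3 - <<'E'
from ref import *
for n in('top','scene'):
    p=np.load(n+'0.npz')['p']
    # board: LAB a channel (orange) ; tray grey lowers the middle, symmetric
    print(n,'board',fit(n,p,sat(p),.015,.144,.084,[.5412,.015],5.5))
    print(n,'front',fit(n,p,val(p),.026,.122,.054,[.442,-.280],-4.2))
    print(n,'plaque',fit(n,p,val(p),.012,.084,.036,[.5,.252],27))
E
```

```text
top board [0.5413 0.0159 5.2936 0.2402]
top front [ 0.4409 -0.2762 -3.761   0.6022]
top plaque [ 0.501   0.2546 26.7994  0.7434]
scene board [0.5414 0.0161 5.2837 0.1396]
scene front [ 0.4565 -0.2682 -2.8869  0.5033]
scene plaque [ 0.498   0.2532 26.8641  0.7058]
```

```bash
python3 go.py 0.5413 0.016 0.09 95.3
```

```text
shift cm [6.99, -22.98, 2.85] turn [0.03, -0.06, 21.76]
t 3.5 pos [0.499  0.2525 0.1186] F [-0.22  0.58 -0.63] w 0.0358 q [-0.15  0.5  -0.47  1.87  0.29  0.84  1.28]
```

Request:
{"method": "drive_tool", "body": {"steps": [[[2,-4,0],[0,0,6]],[[3,-8.5,0],[0,0,12]],[[4.5,-13,0],[0,0,17]],[[6,-17.5,0.5],[0,0,20]],[[6.8,-21.5,1.5],[0,0,21.8]],[[7,-23,2.8],[0,0,21.8]],[[7,-23,2.8],[0,0,21.8]],[[7,-23,2.8],[0,0,21.8]],[[7,-23,2.8],[0,0,21.8]],[[7,-23,2.8],[0,0,21.8]]]}}

```text
time_s: 4.5
position: [0.5413, 0.0181, 0.0908]
orientation: [-0.0, -0.048, 0.999, 0.001]
force: [0.2, -0.6, 0.0]
width: 0.0359
```

```bash
cat > avg.py <<'E'
from h import *
import sys
from scipy.spatial.transform import Rotation as R
S=[]
for i in range(int(sys.argv[1])):
    r.grab_frame('top'); S.append(r.sense())
p=np.array([s['position'] for s in S]);print('mean',np.round(p.mean(0),4),'std',np.round(p.std(0),4),'last',np.round(p[-1],4))
ys=[R.from_quat([*s['orientation'][1:],s['orientation'][0]]).as_matrix() for s in S]
M=np.mean(ys,0);print('yang',np.degrees(np.arctan2(M[1,1],M[0,1])),'z',np.round(M[:,2],4),'last yang',np.degrees(np.arctan2(ys[-1][1,1],ys[-1][0,1])),'F',np.round(np.mean([s['force'] for s in S],0),2),'t',S[-1]['time_s'],'w',S[-1]['width'])
E
python3 avg.py 8; python3 -c "
from h import *
snap('scene','s2')"; sed -i "s/s1.npz/'+__import__('sys').argv[1]+'.npz/; s/a=np.radians(27)/a=np.radians(float(__import__('sys').argv[2]))/" held.py; python3 held.py s2 5.3|tail -5
python3 - <<'E'
from h import *
p=np.load('s2.npz')['p'];cv2.imwrite('pics/v2.png',cv2.resize(p[130:250,250:410],(800,600),interpolation=2))
E
```

```text
mean [0.5414 0.0166 0.0908] std [0.     0.0006 0.0001] last [0.5413 0.0159 0.0906]
yang 95.335924737949 z [-7.e-04  4.e-04 -1.e+00] last yang 95.2653640143915 F [-0.38  0.32  0.11] t 4.9 w 0.03509193481421796
0.025 25 W [-0.0181  0.0175] z [-0.0028  0.001   0.0037]
0.03 23 W [-0.019   0.0171] z [-0.006   0.0002  0.0034]
0.035 27 W [-0.0175  0.0181] z [-0.0073  0.0003  0.002 ]
0.04 45 W [-0.0183  0.0172] z [-0.0104 -0.0034  0.0014]
L range [-0.03982401 -0.03549261  0.04353865  0.04447215]
```

View pics/v2.png

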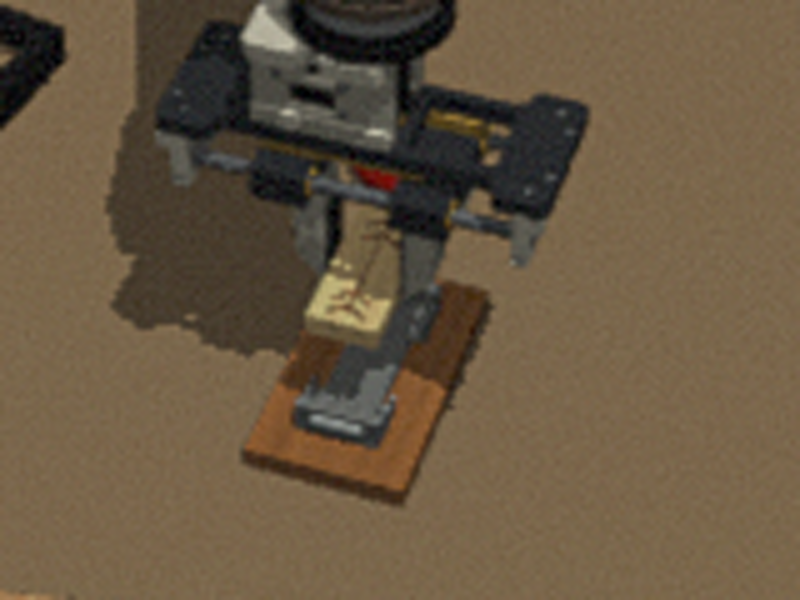

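The plaque is over the tray and aligned with it, with its near end at crop (345,330) and the recess below. I'll lower it, watching the force.

Request:
{"method": "drive_tool", "body": {"steps": [[[0,0,1.5],[0,0,0]],[[0,0,3],[0,0,0]],[[0,0,4],[0,0,0]],[[0,0,4.4],[0,0,0]],[[0,0,4.4],[0,0,0]],[[0,0,4.4],[0,0,0]]]}}

```text
time_s: 5.55
position: [0.5414, 0.0159, 0.0464]
orientation: [-0.001, -0.046, 0.999, 0.0]
force: [0.8, -0.0, -0.3]
width: 0.0357
```

```bash
python3 avg.py 6; python3 go.py 0.541 0.016 0.0347 95.3
```

```text
mean [0.5417 0.0159 0.047 ] std [0.0001 0.     0.0001] last [0.5416 0.0158 0.047 ]
yang 95.25938987491944 z [-1.e-04  2.e-04 -1.e+00] last yang 95.2573077762876 F [ 0.47 -0.11 -0.38] t 5.85 w 0.035775108570410837
shift cm [0.06, 0.02, 1.23] turn [0.01, -0.01, -0.04]
t 5.85 pos [0.5416 0.0158 0.047 ] F [ 0.21 -1.09 -1.01] w 0.0358 q [ 0.16  0.56 -0.3   1.95  0.26  0.67  1.36]
```

Request:
{"method": "drive_tool", "body": {"steps": [[[0.05,0,0.3],[0,0,0]],[[0.05,0,0.6],[0,0,0]],[[0.05,0,0.9],[0,0,0]],[[0.05,0,1.2],[0,0,0]],[[0.05,0,1.2],[0,0,0]],[[0.05,0,1.2],[0,0,0]]]}}

```text
time_s: 6.45
position: [0.541, 0.0158, 0.0348]
orientation: [-0.0, -0.046, 0.999, 0.0]
force: [-0.3, -0.5, -0.9]
width: 0.0355
```

```bash
python3 avg.py 4
```

```text
mean [0.5412 0.0158 0.035 ] std [0.0001 0.     0.0001] last [0.5412 0.0157 0.0351]
yang 95.25412155207499 z [-1.e-04  2.e-04 -1.e+00] last yang 95.2528393803615 F [-0.38 -0.15  0.02] t 6.65 w 0.035776834613399595
```

Request:
{"method": "drive_tool", "body": {"steps": [[[0,0,0.1],[0,0,0]],[[0,0,0.2],[0,0,0]],[[0,0,0.3],[0,0,0]],[[0,0,0.35],[0,0,0]],[[0,0,0.35],[0,0,0]]]}}

```text
time_s: 7.15
position: [0.5415, 0.0158, 0.0336]
orientation: [0.0, -0.046, 0.999, -0.0]
force: [-6.7, -0.1, 21.1]
width: 0.0354
```

```bash
python3 avg.py 4
```

```text
mean [0.5415 0.0157 0.0336] std [0. 0. 0.] last [0.5415 0.0158 0.0336]
yang 95.25401006564176 z [ 6.e-04 -7.e-04 -1.e+00] last yang 95.25593078893493 F [-6.48 -0.44 19.53] t 7.35 w 0.03591425431901577
```

Request:
{"method": "drive_tool", "body": {"steps": [[[0,0,-0.05],[0,0,0]],[[0,0,-0.05],[0,0,0]],[[0,0,-0.05],[0,0,0]],[[0,0,-0.05],[0,0,0]],[[0,0,-0.05],[0,0,0]]], "fingers": 60}}

```text
time_s: 7.85
position: [0.5413, 0.0157, 0.0338]
orientation: [-0.0, -0.046, 0.999, -0.0]
force: [-0.2, -0.1, 0.4]
width: 0.0553
```

Request:
{"method": "drive_tool", "body": {"steps": [[[0,0,-1],[0,0,0]],[[0,0,-3],[0,0,0]],[[0,0,-5],[0,0,0]],[[0,0,-6],[0,0,0]],[[0,0,-6],[0,0,0]],[[0,0,-6],[0,0,0]],[[0,0,-6],[0,0,0]],[[0,0,-6],[0,0,0]]], "fingers": 0}}

```text
time_s: 8.65
position: [0.5405, 0.0158, 0.0928]
orientation: [-0.001, -0.046, 0.999, -0.0]
force: [0.0, -0.1, -0.4]
width: 0.0012
```

```bash
python3 go.py 0.5413 0.016 0.043 95.3; python3 - <<'E'
from m import *
p,d=snap('scene','s3')
cv2.imwrite('pics/v3.png',cv2.resize(p[140:250,270:410],(764,600),interpolation=2))
P=cloud('scene',d);a=np.radians(5.3);ex=np.array([np.cos(a),np.sin(a)]);ey=np.array([-ex[1],ex[0]])
D=P[...,:2]-[.5413,.016];L=D@ex;W=D@ey
for lo in np.arange(-.042,.042,.007):
    k=(L>=lo)&(L<lo+.007)&(abs(W)<.016)&(abs(P[...,2]-.033)<.012);print(round(lo,3),k.sum(),np.round(np.median(P[k][:,2]),4))
E
```

```text
shift cm [-0.09, 0.02, 4.98] turn [-0.03, -0.1, -0.04]
t 8.65 pos [0.5405 0.0158 0.0928] F [ 0.02 -0.11 -0.36] w 0.0012 q [ 0.19  0.49 -0.33  1.94  0.22  0.76  1.39]
-0.042 22 0.0338
-0.035 24 0.0337
-0.028 24 0.0342
-0.021 26 0.0335
-0.014 24 0.0344
-0.007 25 0.0347
-0.0 26 0.0336
0.007 24 0.0339
0.014 29 0.0346
0.021 27 0.0344
0.028 28 0.0342
0.035 30 0.0337
```

View pics/v3.png

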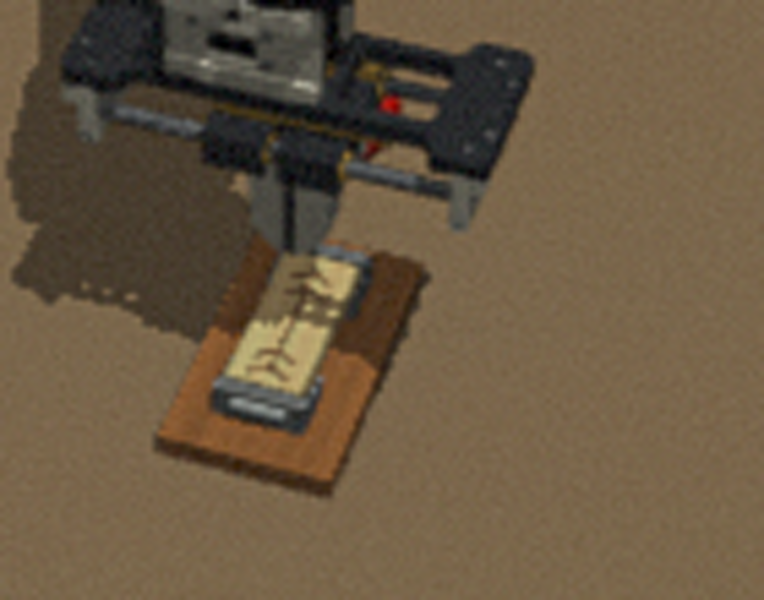

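The plaque lies level between the end walls, with its top at about 34 mm along its whole length. Now I'll press it down with the fingers closed.

Request:
{"method": "drive_tool", "body": {"steps": [[[0,0,2],[0,0,0]],[[0,0,4],[0,0,0]],[[0,0,4.8],[0,0,0]],[[0,0,5],[0,0,0]],[[0,0,5.2],[0,0,0]],[[0,0,5.3],[0,0,0]],[[0,0,5.3],[0,0,0]],[[0,0,5.3],[0,0,0]]]}}

```text
time_s: 9.5
position: [0.5403, 0.0159, 0.0413]
orientation: [-0.001, -0.046, 0.999, -0.0]
force: [-4.1, 0.1, 7.4]
width: 0.0005
```

```bash
python3 avg.py 3
```

```text
mean [0.5403 0.0159 0.0413] std [0. 0. 0.] last [0.5403 0.0159 0.0413]
yang 95.26512959617813 z [-0.0018 -0.001  -1.    ] last yang 95.2625111459629 F [-3.84  0.04  7.38] t 9.65 w 0.0005015236949150178
```

Request:
{"method": "drive_tool", "body": {"steps": [[[0,0,-2],[0,0,0]],[[0,0,-5],[0,0,0]],[[0,0,-8],[0,0,0]],[[0,0,-9],[0,0,0]],[[0,0,-9],[0,0,0]],[[0,0,-9],[0,0,0]]]}}

```text
time_s: 10.25
position: [0.5402, 0.0158, 0.131]
orientation: [-0.001, -0.046, 0.999, -0.001]
force: [-0.3, 0.0, -0.6]
width: 0.0001
```

```bash
python3 go.py 0.4419 -0.28 0.10 85.8
```

```text
shift cm [12.49, -28.55, 3.15] turn [-0.07, -0.11, 9.45]
t 10.25 pos [0.5402 0.0158 0.131 ] F [-0.35  0.02 -0.59] w 0.0001 q [ 0.2   0.43 -0.35  1.92  0.19  0.83  1.41]
```

Request:
{"method": "drive_tool", "body": {"steps": [[[2,-4,0],[0,0,2]],[[4,-8.5,0],[0,0,4]],[[6,-13,0],[0,0,6]],[[8,-17.5,0],[0,0,8]],[[10,-22,1],[0,0,9.4]],[[11.5,-26,2],[-0.1,-0.1,9.4]],[[12.5,-28.5,3],[-0.1,-0.1,9.4]],[[12.5,-28.5,3.1],[-0.1,-0.1,9.4]],[[12.5,-28.5,3.1],[-0.1,-0.1,9.4]],[[12.5,-28.5,3.1],[-0.1,-0.1,9.4]],[[12.5,-28.5,3.1],[-0.1,-0.1,9.4]]], "fingers": 95}}

```text
time_s: 11.35
position: [0.4424, -0.2778, 0.1005]
orientation: [-0.0, 0.035, 0.999, 0.001]
force: [0.0, -0.4, 0.6]
width: 0.0837
```

```bash
python3 avg.py 4; python3 go.py 0.4419 -0.28 0.016 85.8
```

```text
mean [ 0.4424 -0.2784  0.1008] std [0.0001 0.0003 0.0001] last [ 0.4423 -0.2788  0.1008]
yang 85.97562746204875 z [ 2.e-04  6.e-04 -1.e+00] last yang 85.94287946069313 F [0.1  0.13 0.06] t 11.55 w 0.0871223449359307
shift cm [0.03, -0.12, 8.48] turn [0.02, 0.01, 0.14]
t 11.55 pos [ 0.4423 -0.2788  0.1008] F [0.3  0.05 0.25] w 0.0871 q [ 0.69  0.43 -0.22  1.98  0.13  0.74  1.89]
```

Request:
{"method": "drive_tool", "body": {"steps": [[[0,-0.1,2.5],[0,0,0.1]],[[0,-0.1,5],[0,0,0.1]],[[0,-0.1,7],[0,0,0.1]],[[0,-0.1,8],[0,0,0.1]],[[0,-0.1,8.4],[0,0,0.1]],[[0,-0.1,8.4],[0,0,0.1]],[[0,-0.1,8.4],[0,0,0.1]]]}}

```text
time_s: 12.25
position: [0.4429, -0.2801, 0.0176]
orientation: [0.001, 0.036, 0.999, -0.0]
force: [0.4, -0.3, -0.4]
width: 0.0873
```

Request:
{"method": "drive_tool", "body": {"steps": [[[0,0,0],[0,0,0]],[[0,0,0],[0,0,0]],[[0,0,0],[0,0,0]],[[0,0,0],[0,0,0]],[[0,0,0],[0,0,0]],[[0,0,0],[0,0,0]],[[0,0,0],[0,0,0]],[[0,0,0],[0,0,0]]], "fingers": 0, "force": 25}}

```text
time_s: 13.05
position: [0.443, -0.2801, 0.0178]
orientation: [0.001, 0.036, 0.999, -0.0]
force: [-0.8, 0.8, 3.9]
width: 0.0543
```

Request:
{"method": "drive_tool", "body": {"steps": [[[0,0,-1],[0,0,0]],[[0,0,-3],[0,0,0]],[[0,0,-6],[0,0,0]],[[0,0,-9],[0,0,0]],[[0,0,-9],[0,0,0]],[[0,0,-9],[0,0,0]]]}}

```text
time_s: 13.65
position: [0.4432, -0.2805, 0.1088]
orientation: [0.002, 0.036, 0.999, -0.001]
force: [-0.6, -0.2, -1.4]
width: 0.0544
```

```bash
python3 go.py 0.5413 0.016 0.10 95.3;python3 avg.py 4; python3 -c "
from h import *
p,_=snap('scene','s4');cv2.imwrite('pics/v4.png',cv2.resize(p[60:180,170:330],(800,600),interpolation=2))"
```

```text
shift cm [-7.63, 30.28, 0.86] turn [-0.1, 0.18, -9.46]
t 13.65 pos [ 0.4432 -0.2805  0.1088] F [-0.63 -0.19 -1.39] w 0.0544 q [ 0.7   0.42 -0.22  1.98  0.13  0.75  1.9 ]
mean [ 0.4421 -0.2797  0.1071] std [0.0002 0.0002 0.0004] last [ 0.4419 -0.2795  0.1067]
yang 85.84792923294755 z [ 2.e-04  3.e-04 -1.e+00] last yang 85.85439853937997 F [-0.06  0.2  -1.03] t 13.85 w 0.05389112801639954
```

View pics/v4.png

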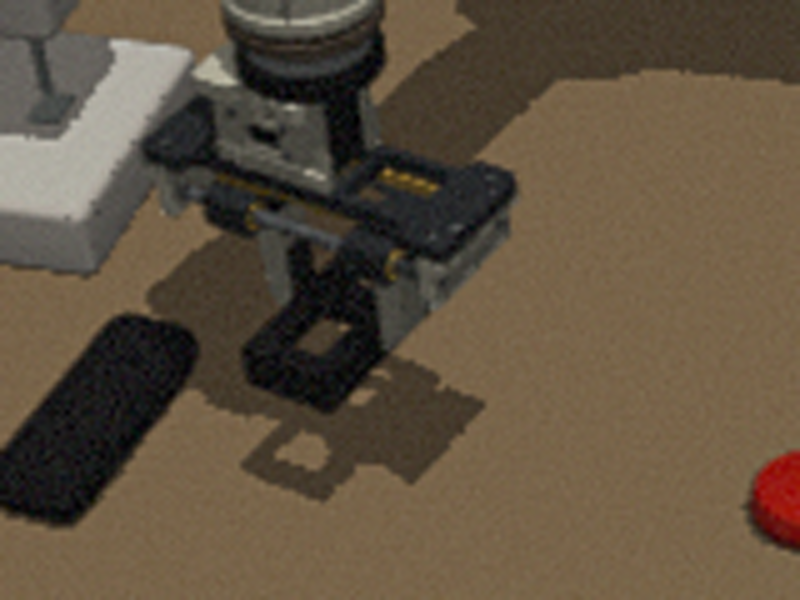

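The front is held level, with its near end at crop (300,385). I'll check its offset in the hand along its length.

```bash
cat > hf.py <<'E'
from m import *
import sys
f=np.load(sys.argv[1]+'.npz');P=cloud('scene',f['d']);g=f['p'].max(-1)
t=np.array([float(x) for x in sys.argv[3].split(',')]);a=np.radians(float(sys.argv[2]));ex=np.array([np.cos(a),np.sin(a)]);ey=np.array([-ex[1],ex[0]])
D=P-t;L=D[...,:2]@ex;W=D[...,:2]@ey;h=D[...,2]
m=(f['d']>0)&(abs(L)<.075)&(abs(W)<.04)&(h>-.022)&(h<.016)&(g<60)
for lo in np.arange(-.07,.07,.01):
    k=m&(L>=lo)&(L<lo+.01)&(abs(W)<.024)&(h>.003)
    if k.sum()>5: print(round(lo,3),k.sum(),'z',np.round(np.median(h[k]),4))
k=m&(L>.05)
e=k&(h<.003); print('end face L',np.round(np.percentile(L[e],[10,50,90]),4),e.sum(),'end W',np.round(np.percentile(W[k],[1,5,95,99]),4))
for lo in(-.027,-.009,.009):
    q=e&(W>=lo)&(W<lo+.018); print('  W',lo,q.sum(),np.round(np.median(L[q]),4))
E
python3 hf.py s4 -4.2 0.4419,-0.2795,0.1067
```

```text
-0.02 23 z 0.0083
-0.01 33 z 0.0093
0.0 41 z 0.009
0.01 33 z 0.0081
0.02 16 z 0.0096
0.03 19 z 0.0087
0.04 35 z 0.0085
0.05 57 z 0.008
0.06 8 z 0.0059
end face L [0.0561 0.0579 0.0604] 88 end W [-0.0273 -0.0244  0.0261  0.0286]
  W -0.027 29 0.0583
  W -0.009 25 0.0582
  W 0.009 30 0.0576
```

```bash
python3 - <<'E'
from m import *
for n,ang,t,col in(('s2',5.3,(.5413,.0159,.0906),1),('s4',-4.2,(.4419,-.2795,.1067),0)):
    f=np.load(n+'.npz');P=cloud('scene',f['d']);hsv=cv2.cvtColor(f['p'],cv2.COLOR_BGR2HSV)
    a=np.radians(ang);ex=np.array([np.cos(a),np.sin(a)]);ey=np.array([-ex[1],ex[0]]);D=P-np.array(t);L=D[...,:2]@ex;W=D[...,:2]@ey;h=D[...,2]
    m=(f['d']>0)&(abs(W)<.016 if col else abs(W)<.024)&(L>.02)&(L<.075)
    m&=((hsv[...,0]>15)&(hsv[...,0]<40)&(hsv[...,2]>60)&(hsv[...,1]>60)) if col else hsv[...,2]<60
    top=.0005 if col else .0085; bot=-.0117 if col else -.0178
    e=m&(h<top-.004)&(h>bot+.002)
    print(n,'end face',e.sum(),np.round(np.percentile(L[e],[10,50,90]),4))
# front in the first frames: end face at far +x and -x seen in scene0/top0
for n in('scene','top'):
    f=np.load(n+'0.npz');P=cloud(n,f['d']);a=np.radians(-4.2);ex=np.array([np.cos(a),np.sin(a)]);ey=np.array([-ex[1],ex[0]])
    D=P-[.443,-.2801,0];L=D[...,:2]@ex;W=D[...,:2]@ey;h=P[...,2];m=(f['d']>0)&(abs(W)<.024)&(abs(L)<.08)&(f['p'].max(-1)<60)
    e=m&(L>.04)&(h<.02)&(h>.004);t=m&(h>.022);print(n,'end',e.sum(),np.round(np.percentile(L[e],[10,50,90]),4) if e.sum() else '','top L',np.round(np.percentile(L[t],[.5,2,98,99.5]),4),'W',np.round(np.percentile((D[...,:2]@ey)[(f['d']>0)&(f['p'].max(-1)<60)&(h>.022)&(abs(L)<.06)&(abs(W)<.04)],[1,99]),4))
E
```

```text
s2 end face 20 [0.0393 0.0412 0.0424]
s4 end face 83 [0.054  0.0579 0.0605]
scene end 55 [0.0564 0.0586 0.0606] top L [-0.0646 -0.0613  0.0595  0.0607] W [-0.0258  0.0291]
top end 1 [0.0415 0.0415 0.0415] top L [-0.0613 -0.0604  0.0581  0.0593] W [-0.0258  0.0265]
```

```bash
python3 go.py 0.5426 0.0159 0.09 95.3
```

```text
shift cm [-7.89, 30.2, 1.69] turn [0.05, -0.02, -9.45]
t 13.9 pos [ 0.442  -0.2796  0.1067] F [ 1.12 -0.26 -0.59] w 0.054 q [ 0.69  0.43 -0.22  1.98  0.13  0.75  1.9 ]
```

Request:
{"method": "drive_tool", "body": {"steps": [[[-1.2,4,-0.5],[0,0,-2]],[[-2.2,8.5,-0.5],[0,0,-4]],[[-3.4,13,-0.5],[0,0,-6]],[[-4.6,17.5,-0.5],[0,0,-8]],[[-5.8,22,0],[0,0,-9.4]],[[-7,26.5,0.5],[0,0,-9.4]],[[-7.7,29.3,1.2],[0,0,-9.4]],[[-7.9,30.2,1.7],[0,0,-9.4]],[[-7.9,30.2,1.7],[0,0,-9.4]],[[-7.9,30.2,1.7],[0,0,-9.4]],[[-7.9,30.2,1.7],[0,0,-9.4]],[[-7.9,30.2,1.7],[0,0,-9.4]]]}}

```text
time_s: 15.1
position: [0.5425, 0.0139, 0.0901]
orientation: [-0.0, -0.044, 0.999, -0.0]
force: [0.0, 0.3, -0.9]
width: 0.054
```

```bash
python3 avg.py 6; python3 go.py 0.5426 0.0159 0.054 95.3; python3 -c "
from h import *
p,_=snap('scene','s5');cv2.imwrite('pics/v5.png',cv2.resize(p[130:250,250:410],(800,600),interpolation=2))
print(repr(r.sense()['position']))"; python3 hf.py s5 5.3 0.5426,0.0159,0.0905
```

```text
mean [0.5427 0.015  0.0901] std [0.     0.0005 0.    ] last [0.5427 0.0156 0.0901]
yang 95.16943810992485 z [-0.e+00  5.e-04 -1.e+00] last yang 95.21861107491183 F [-0.06  0.23 -0.84] t 15.4 w 0.05393476960747632
shift cm [0.01, 0.03, 3.61] turn [0.04, -0.0, -0.08]
t 15.4 pos [0.5427 0.0156 0.0901] F [ 1.08  0.59 -1.5 ] w 0.0539 q [ 0.18  0.49 -0.32  1.93  0.22  0.75  1.4 ]
array([0.54268306, 0.01573466, 0.09001264])
-0.06 23 z 0.0079
-0.05 20 z 0.0087
-0.03 11 z 0.0085
-0.02 39 z 0.0085
-0.01 48 z 0.0088
0.0 59 z 0.0089
0.01 43 z 0.0091
0.02 24 z 0.0086
0.03 23 z 0.008
0.04 46 z 0.0084
0.05 76 z 0.0083
end face L [0.0558 0.0581 0.0601] 114 end W [-0.0274 -0.0252  0.0244  0.0262]
  W -0.027 34 0.0581
  W -0.009 35 0.0581
  W 0.009 43 0.0581
```

View pics/v5.png

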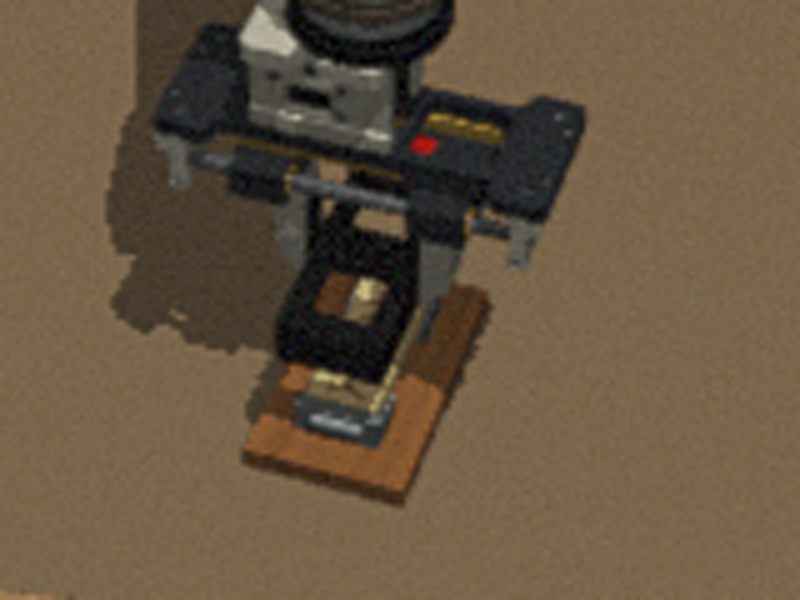

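The front is aligned above the seated plaque, which shows through its window at crop (370,295). I'll lower it.

Request:
{"method": "drive_tool", "body": {"steps": [[[0,0,1],[0,0,0]],[[0,0,2],[0,0,0]],[[0,0,3],[0,0,0]],[[0,0,3.5],[0,0,0]],[[0,0,3.5],[0,0,0]],[[0,0,3.5],[0,0,0]]]}}

```text
time_s: 16.05
position: [0.5426, 0.0159, 0.0548]
orientation: [-0.0, -0.046, 0.999, 0.0]
force: [0.3, 0.1, -0.2]
width: 0.0541
```

```bash
python3 avg.py 3; python3 go.py 0.5426 0.0158 0.0465 95.3
```

```text
mean [0.543  0.0159 0.0553] std [0.0001 0.     0.0001] last [0.5431 0.0158 0.0554]
yang 95.24063425413625 z [ 4.e-04  8.e-04 -1.e+00] last yang 95.23720638837409 F [ 0.2   0.56 -0.53] t 16.2 w 0.0541922198717828
shift cm [0.05, 0.0, 0.89] turn [0.04, 0.04, -0.06]
t 16.2 pos [0.5431 0.0158 0.0554] F [ 0.45  0.45 -0.47] w 0.0542 q [ 0.16  0.55 -0.3   1.95  0.25  0.68  1.37]
```

Request:
{"method": "drive_tool", "body": {"steps": [[[0.05,0,0.2],[0,0,0]],[[0.05,0,0.4],[0,0,0]],[[0.05,0,0.6],[0,0,0]],[[0.05,0,0.8],[0,0,0]],[[0.05,0,0.9],[0,0,0]],[[0.05,0,0.9],[0,0,0]]]}}

```text
time_s: 16.8
position: [0.5425, 0.0158, 0.0461]
orientation: [0.0, -0.046, 0.999, 0.0]
force: [-0.8, 0.3, -0.5]
width: 0.0542
```

```bash
python3 avg.py 3
```

```text
mean [0.5426 0.0158 0.0463] std [0.0001 0.     0.0001] last [0.5427 0.0158 0.0464]
yang 95.23907894176575 z [ 5.e-04  8.e-04 -1.e+00] last yang 95.23908687067028 F [-0.49 -0.11 -1.  ] t 16.95 w 0.054382069585140407
```

Request:
{"method": "drive_tool", "body": {"steps": [[[0,0,0.1],[0,0,0]],[[0,0,0.15],[0,0,0]],[[0,0,0.2],[0,0,0]],[[0,0,0.2],[0,0,0]]]}}

```text
time_s: 17.35
position: [0.5431, 0.0158, 0.0449]
orientation: [0.001, -0.046, 0.999, 0.0]
force: [0.0, 0.6, 2.8]
width: 0.0544
```

Request:
{"method": "drive_tool", "body": {"steps": [[[0,0,0],[0,0,0]],[[0,0,0],[0,0,0]],[[0,0,0],[0,0,0]],[[0,0,0],[0,0,0]],[[0,0,0],[0,0,0]]], "fingers": 85}}

```text
time_s: 17.85
position: [0.543, 0.0158, 0.0448]
orientation: [0.001, -0.046, 0.999, 0.0]
force: [-0.1, -1.1, 0.4]
width: 0.0776
```

Request:
{"method": "drive_tool", "body": {"steps": [[[0,0,-1],[0,0,0]],[[0,0,-3],[0,0,0]],[[0,0,-5],[0,0,0]],[[0,0,-5],[0,0,0]],[[0,0,-5],[0,0,0]],[[0,0,-5],[0,0,0]],[[0,0,-5],[0,0,0]],[[0,0,-5],[0,0,0]],[[0,0,-5],[0,0,0]],[[0,0,-5],[0,0,0]]], "fingers": 0}}

```text
time_s: 18.85
position: [0.5427, 0.0158, 0.0945]
orientation: [0.0, -0.046, 0.999, 0.0]
force: [0.0, -0.0, -0.6]
width: 0.0028
```

```bash
python3 avg.py 3; python3 -c "
from h import *
p,_=snap('scene','s6');cv2.imwrite('pics/v6.png',cv2.resize(p[130:250,250:410],(800,600),interpolation=2))"; python3 hf.py s6 5.3 0.5426,0.0159,0.0448; python3 go.py 0.5413 0.0158 0.063 95.3
```

```text
mean [0.5428 0.0158 0.0946] std [0.0001 0.     0.0001] last [0.5429 0.0159 0.0947]
yang 95.2416375016438 z [ 1.e-03  8.e-04 -1.e+00] last yang 95.24215453368804 F [ 0.08 -0.44  0.7 ] t 19.0 w 0.0004275906778695762
-0.07 6 z 0.0092
-0.06 23 z 0.0101
-0.05 24 z 0.0085
-0.04 8 z 0.01
-0.03 15 z 0.0092
-0.02 42 z 0.0092
-0.01 56 z 0.0092
0.0 60 z 0.0094
0.01 39 z 0.0093
0.02 20 z 0.0095
0.03 20 z 0.0092
0.04 42 z 0.0093
0.05 76 z 0.0089
end face L [0.0561 0.0583 0.0602] 109 end W [-0.027  -0.0247  0.0245  0.0265]
  W -0.027 34 0.0586
  W -0.009 34 0.0582
  W 0.009 39 0.0581
shift cm [0.16, 0.01, 3.17] turn [0.04, 0.07, -0.06]
t 19.05 pos [0.5429 0.0158 0.0947] F [-0.01  0.86  0.21] w 0.0007 q [ 0.18  0.48 -0.32  1.93  0.22  0.76  1.4 ]
```

View pics/v6.png

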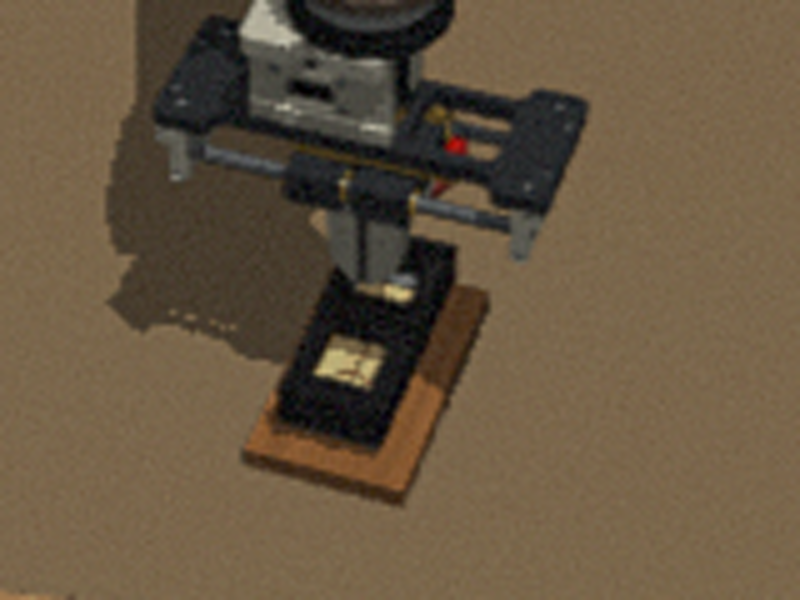

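The front rests level on the noses, with its top at about 53 mm and the plaque visible through both windows. Now I'll press the bar.

Request:
{"method": "drive_tool", "body": {"steps": [[[0.15,0,1.5],[0,0,0]],[[0.15,0,2.8],[0,0,0]],[[0.15,0,3.2],[0,0,0]],[[0.15,0,3.3],[0,0,0]],[[0.15,0,3.4],[0,0,0]],[[0.15,0,3.5],[0,0,0]],[[0.15,0,3.5],[0,0,0]]]}}

```text
time_s: 19.75
position: [0.5417, 0.0157, 0.0605]
orientation: [0.001, -0.046, 0.999, 0.0]
force: [-2.0, -1.0, 5.3]
width: 0.0002
```

Request:
{"method": "drive_tool", "body": {"steps": [[[0,0,0.1],[0,0,0]],[[0,0,0.2],[0,0,0]],[[0,0,0.3],[0,0,0]],[[0,0,0.4],[0,0,0]]]}}

```text
time_s: 20.15
position: [0.5423, 0.0158, 0.057]
orientation: [0.001, -0.046, 0.999, 0.0]
force: [1.0, -0.1, 3.9]
width: 0.0002
```

Request:
{"method": "drive_tool", "body": {"steps": [[[0,0,0.1],[0,0,0]],[[0,0,0.2],[0,0,0]],[[0,0,0.3],[0,0,0]],[[0,0,0.4],[0,0,0]]]}}

```text
time_s: 20.55
position: [0.5414, 0.0157, 0.0543]
orientation: [0.001, -0.046, 0.999, -0.0]
force: [-7.0, -1.2, 13.0]
width: 0.0004
```

Request:
{"method": "drive_tool", "body": {"steps": [[[0,0,0.1],[0,0,0]],[[0,0,0.2],[0,0,0]],[[0,0,0.3],[0,0,0]],[[0,0,0.4],[0,0,0]]]}}

```text
time_s: 20.95
position: [0.5416, 0.0157, 0.0501]
orientation: [0.001, -0.046, 0.999, -0.0]
force: [0.7, -0.6, 0.9]
width: 0.0005
```

Both snaps have gone through. I'll press on to bottom out and hold.

Request:
{"method": "drive_tool", "body": {"steps": [[[0,0,0.1],[0,0,0]],[[0,0,0.2],[0,0,0]],[[0,0,0.3],[0,0,0]],[[0,0,0.4],[0,0,0]],[[0,0,0.4],[0,0,0]],[[0,0,0.4],[0,0,0]]]}}

```text
time_s: 21.55
position: [0.5419, 0.0158, 0.049]
orientation: [0.001, -0.046, 0.999, -0.001]
force: [-10.5, 0.1, 29.9]
width: 0.0006
```

```bash
python3 avg.py 4; python3 -c "
from h import *
p,_=snap('scene','s7');cv2.imwrite('pics/v7.png',cv2.resize(p[130:250,250:410],(800,600),interpolation=2))"; python3 hf.py s7 5.3 0.5426,0.0159,0.0328
```

```text
mean [0.5419 0.0158 0.049 ] std [0. 0. 0.] last [0.5418 0.0158 0.049 ]
yang 95.24437090851961 z [ 0.0017 -0.0015 -1.    ] last yang 95.2450129391424 F [-10.03  -0.46  31.2 ] t 21.75 w 0.00011932445629016068
-0.07 7 z 0.0072
-0.05 6 z 0.0081
-0.04 9 z 0.0085
-0.03 8 z 0.0084
-0.02 13 z 0.008
-0.01 19 z 0.0094
0.0 49 z 0.0088
0.01 35 z 0.0087
0.02 19 z 0.0089
0.03 19 z 0.0089
0.04 40 z 0.0085
0.05 75 z 0.0088
end face L [0.0552 0.0575 0.0592] 100 end W [-0.0271 -0.0248  0.024   0.026 ]
  W -0.027 32 0.0575
  W -0.009 35 0.0575
  W 0.009 31 0.0575
```

View pics/v7.png

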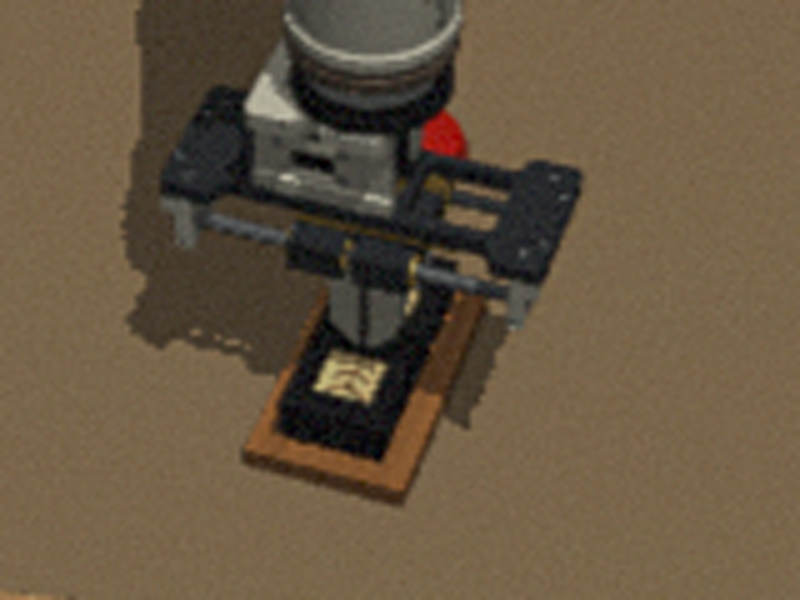

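The front is flush and level on the board, with its top at 41 mm (TCP 49 mm), and the fingers are holding a steady 31 N.

```bash
python3 -c "
from station import r
print(r.sign_off())"
```

```text
the job is handed in; nothing more can be done
None
```

The plaque is in the recess, picture up, and the front is snapped home over it. I handed the job in at about 22 s with the closed fingers still pushing down on the bar.

- **Plaque:** I pressed it down with the fingertips. They stopped at 33.3 mm, against 33 mm when seated. The scene camera read 33.5 to 34.7 mm along its length, so it is level but about 1 mm above the fingertip reading.
- **Front:** The first snap left its top near 49 mm. The force then rose to 13 N and dropped again as the second end went.
- **Final hold:** The fingertips stopped at 41.0 mm, which is the home height. The camera showed the top level to about 2 mm. The downward force held steady at about 31 N, with about 10 N sideways along the bed.
- **Unresolved reading:** The scene camera put the front's near end face about 3 mm short of where it should be. It read the plaque's end about 1 mm short too, so I treated part of this as camera bias and corrected for about 1.3 mm. The front then went on without catching.
- **Other objects:** Nothing else was meant to be touched, and I saw no unexpected forces. I did not take a last whole-table picture to confirm it.

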